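# Tidy the joiner's bench shelf

### The arm

A 6-joint arm with a two-finger parallel gripper is mounted at the origin on the work surface. World frame = base frame: x ahead of the robot, y to its left, z up, the work surface at z = 0. Lengths are in m, angles in rad, forces in N, time in s.
With the tool pointing down it reaches from about 0.25 to 0.725 m from the base axis. Payload 4 kg.
Tool frame: the origin (TCP) lies on the centre line of the jaws, within the pads' length; the fingertips stand 14 mm ahead of it and the grasp point (between the pads) lies 5 mm behind it; z points along the fingers, x is the direction in which the jaws open and shut, and the axes are right-handed (so a half turn about z gives the same grasp; the last joint's range is limited). The gripper opens to 85 mm and grips with 20 to 120 N. Pads are 22 mm wide; open, the fingers measure 114 mm over their backs; the gripper's body (76 mm by 85 mm) begins 54 mm behind the grasp point. The pads swing forward as they close: fully open they stand 13 mm farther back than shut.
Start: joints at [1.175, 0.241, 0.005, 1.335, 0, 1.571], TCP at [0.193, 0.461, 0.245] pointing down, gripper open.
Joint ranges: [-2.72, 2.72], [-1.05, 1.87], [-1.09, 1.28], [-1.99, 2.15], [-1.42, 1.44], [-3.14, 3.14]. Speed limits (rad/s): [2.79, 2.79, 3.14, 3.14, 3.14, 3.14].

### API

Orientations are given as a unit quaternion [x, y, z, w].
In Python, from workcell import bot gives the robot as it stands.
- The arm moves only by the tool play_rows, never from a script. Its argument "motion" is a list of rows, each an object with "fingers": the closure, from -1 (fully open) to 1 (shut), so that 0 is half open; "translation": the shift along the tool's x, y, z in cm, a list of three; "roll": the turn about the tool's z in degrees. A call has 1 to 20 rows; each row is the pose to reach, as a shift and turn from the pose commanded when the call began, along the tool's axes at that moment; what a row does not reach only later rows make up. A row lasts 1/12 s, in which the tool goes at most 41.7 mm and 7.16 degrees, less where a joint would pass 70% of its speed; a pose out of reach is approached as far as the arm can. A call with a gripper value outside its range is refused whole. The fingers move at their own pace and stop on an object; the grip force is fixed at half the most. Time passes only in rows, so rows that repeat a pose let the fingers close. It gives the time, the measured TCP pose, the force and the opening at its end, in the units of the state.
- bot.get_obs(): the state, without advancing time (a new reading comes with each control period).
- bot.camera(name): name is "scene" or "side" or "wrist"; returns a dict with "pixels" (480x640x3 uint8, red, green, blue), "intrinsics" (3x3 intrinsics, pixels), "world_to_cam" (4x4, takes a point from world to camera coordinates). Camera axes: x right, y down, z forward; pixel columns grow to the right and rows downward; lengths in m; the calibration is good to about 2 mm. A picture is of the moment at which its call begins. There is no depth.
- bot.job_done(): hands the job in, once; it reports no verdict.
The state is a dict: "clock": time; "joint_pos": joint angles; "joint_vel": joint speeds; "tau": joint torques, N m; "eef_pos": TCP position; "tool_rot": TCP orientation; "ft_force": force on the tool from outside, world axes, zero at the start; "ft_torque": the same for the moment, N m; "grip_width": finger opening in m.
Only numpy, scipy, OpenCV 4.12 (cv2) and the standard library are available. Lean on these libraries where they do the work, as an engineer would, in place of code of your own. Each camera call takes 0.05 s, during which the arm holds its last target. There are 200 camera calls.

### The job

Put the stock away on the low bench shelf: slide the wire reel up off its post and stand it and the two loose tins on the shelf board in one neat row with the tin already there. Seen from the robot, one loose tin goes on each side of the standing tin (either one on either side), broad face to the front, and the reel stands at the right-hand end of the row; gaps of no more than about 15 mm, everything lined up square along the middle of the board. Keep tins and reel upright, leave the tin already on the shelf where it stands, and do not disturb the tub, the hammer or the offcut.

Things in the scene. Friction and masses are not known exactly. Their poses are not given: they have to be found in the camera images.
- shelf: low plywood shelf standing fixed on the bench: board 160 mm deep (its x) by 460 mm wide (its y), its upper face 60 mm above the origin; a lip 12 mm thick and 15 mm high runs along the far (+x) edge. Origin on the bench under the centre of the board; x points away from the robot, y to the left seen from the robot, so the board's middle line is x = 0
- tin_kept: flat-sided metal tin, 50 mm deep (its x) by 90 mm wide (its y), body 85 mm tall, with a central black screw cap (30 mm across) up to 97 mm; paper band round the middle; about 0.45 kg; origin at the centre of its underside, z up; it already stands on the shelf, on the board's middle line, its axes parallel to the shelf's; stays where it is
- tin_a: flat-sided metal tin, 50 mm deep (its x) by 90 mm wide (its y), body 85 mm tall, with a central black screw cap (30 mm across) up to 97 mm; paper band round the middle; about 0.45 kg; origin at the centre of its underside, z up; it stands loose on the bench
- tin_b: flat-sided metal tin, 50 mm deep (its x) by 90 mm wide (its y), body 85 mm tall, with a central black screw cap (30 mm across) up to 97 mm; paper band round the middle; about 0.45 kg; origin at the centre of its underside, z up; it stands loose on the bench
- reel: reel of copper wire, a cylinder 60 mm in diameter and 90 mm tall on a cardboard core, with a 26 mm hole right through; about 0.4 kg; it starts threaded on the post. Origin at the centre of its underside, z along its axis, up
- post: fixed storage post for the reel: steel disc 100 mm across and 12 mm thick, with an upright rod 16 mm in diameter that ends 112 mm above the bench. Origin on the bench at the rod's axis
- tub: open white plastic tub, 90 mm across at the rim and 70 mm tall; bystander. Origin at the centre of its underside
- hammer: hammer lying on the bench, handle towards its -x; bystander. Origin under it
- offcut: wooden offcut 60 x 110 x 30 mm lying on the bench left of the shelf; bystander. Origin at the centre of its underside
Things that resemble listed ones, but are neither listed nor needed, are in the scene too. Of the things that look like the reel, the largest one is meant.

How it is judged:
At the end, for the whole second after the job is handed in: All four stand upright and at rest on the shelf board, centres within 12 mm of its middle line, tins square to it within 8 degrees; from left to right seen from the robot: loose tin, standing tin, loose tin, reel, with no gap wider than 18 mm (x of tin_a in the frame of shelf between -0.012 and 0.012 m and z of tin_a in the frame of shelf between 0.055 and 0.066 m and angle between each of tin_a, tin_b, tin_kept, reel's own z axis and vertical below 0.08 rad and linear speed of each of tin_a, tin_b, tin_kept, reel below 0.02 m/s and angle between the x axis of each of tin_a, tin_b, tin_kept and the x axis of shelf, either way round below 0.14 rad and x of tin_b in the frame of shelf between -0.012 and 0.012 m and z of tin_b in the frame of shelf between 0.055 and 0.066 m and x of tin_kept in the frame of shelf between -0.012 and 0.012 m and z of tin_kept in the frame of shelf between 0.055 and 0.066 m and x of reel in the frame of shelf between -0.012 and 0.012 m and z of reel in the frame of shelf between 0.055 and 0.066 m and ((y of tin_a in the frame of tin_kept above 0 m and y of tin_b in the frame of tin_kept below 0 m and y of reel in the frame of tin_kept below -0.12 m and horizontal distance between each of tin_a, tin_b and tin_kept below 0.108 m and horizontal distance between reel and tin_b below 0.093 m) or (y of tin_b in the frame of tin_kept above 0 m and y of tin_a in the frame of tin_kept below 0 m and y of reel in the frame of tin_kept below -0.12 m and horizontal distance between each of tin_b, tin_a and tin_kept below 0.108 m and horizontal distance between reel and tin_a below 0.093 m))); the robot touches nothing.
It fails at once if a tin or the reel is tipped over (more than about 35 degrees) (angle between any of tin_a, tin_b, tin_kept, reel's own z axis and vertical above 0.6 rad).
It fails at once if the tin already on the shelf is moved more than 25 mm (distance of tin_kept from where it was at the start of the episode above 0.025 m).
It fails at once if the tub, hammer or offcut is moved more than 40 mm (distance of any of tub, hammer, offcut from where it was at the start of the episode above 0.04 m).
It also fails if it takes over 66 s, if anything falls off the work surface, if the arm or the gripper's body presses on something with over 40 N, if the wrist force passes 120 N, or if a joint passes its speed limit or range.

## Working session

There is one attempt and no reset: what is moved stays moved. The work goes in short steps, Python scripts to look and compute and a tool call to move; the robot and the scene stay as the last step left them, time stands still between calls to the robot, and variables do not carry over. Pictures are saved under pics/ and viewed, about 8 in all and at most 12, crops included, and the job is handed in when it is done.

Besides the shell and the picture viewer there is one more tool, called after ">>>" as name(argument=value, ...) on one line, values as JSON. play_rows: Moves the arm, as the interface text tells. Its arguments: {"type":"object","properties":{"motion":{"type":"array","items":{"type":"object","properties":{"fingers":{"type":"number"},"translation":{"type":"array","items":{"type":"number"}},"roll":{"type":"number"}}}}},"required":["motion"]}

```bash
mkdir -p pics; ls; python3 - <<'E'
from workcell import bot
import cv2,numpy as np,pickle
d={}
for n in("scene","side"):
    c=bot.camera(n); d[n]=c; cv2.imwrite(f"pics/{n}0.png",c["pixels"][:,:,::-1])
    T=np.array(c["world_to_cam"]);print(n,np.round(np.array(c["intrinsics"]),1).tolist(),np.round(-T[:3,:3].T@T[:3,3],3))
pickle.dump(d,open("cams.pkl","wb"))
print(bot.get_obs())
E
```

```text
pics
scene [[451.5, 0.0, 326.1], [0.0, 451.5, 244.3], [0.0, 0.0, 1.0]] [1.053 0.254 1.1  ]
side [[443.1, 0.0, 310.2], [0.0, 443.1, 235.2], [0.0, 0.0, 1.0]] [ 0.415 -0.745  0.819]
{'clock': 0.1, 'joint_pos': array([1.17497920e+00, 2.41330530e-01, 3.89865323e-03, 1.33518435e+00,
       3.36347946e-06, 1.57080122e+00]), 'joint_vel': array([ 0.00124106, -0.00069524,  0.00283089,  0.00062507, -0.00027494,
       -0.00027469]), 'tau': array([ 4.78263810e-04, -3.73137653e+01,  2.53010452e+01,  1.09112376e-02,
        5.92276683e-05,  3.83555673e-06]), 'eef_pos': array([0.19258189, 0.46086664, 0.24452064]), 'tool_rot': array([ 8.32335759e-01,  5.54271013e-01, -7.58312835e-04,  5.02962336e-04]), 'ft_force': array([0.18284877, 0.06058648, 0.19259785]), 'ft_torque': array([-0.01121771, -0.02083051, -0.00062609]), 'grip_width': 0.08571470857473462}
```

View pics/scene0.png

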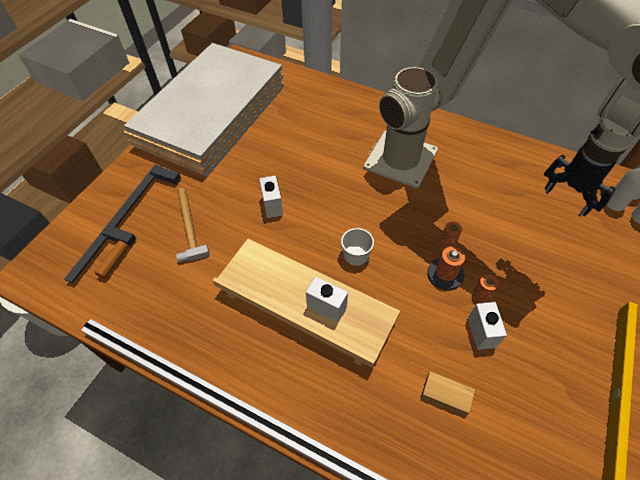

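View pics/side0.png

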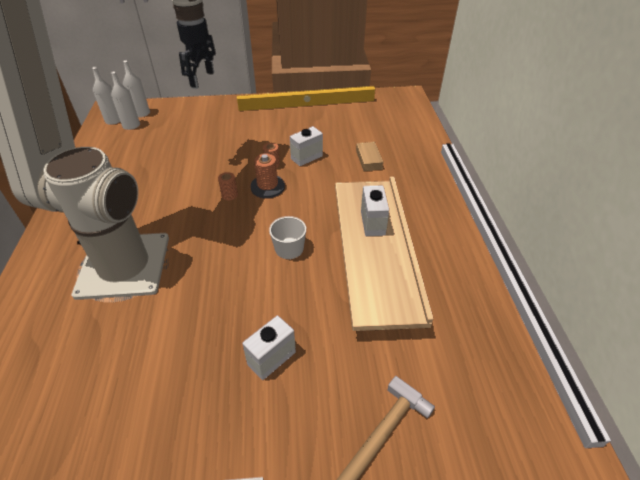

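The scene view shows the kept tin on the shelf (326,300), loose tins at (270,195) and (488,325), and the reel on its post at (452,265). Two small decoy reels are at (453,233) and (487,288), and the tub is at (357,247). The side view agrees: tins at (307,145), (270,347) and (375,210), reel at (266,172). Next I'll view enlarged crops in one composite.

```bash
python3 - <<'E'
import cv2,numpy as np
s=cv2.imread("pics/scene0.png");d=cv2.imread("pics/side0.png")
def crop(im,u,v):
    return cv2.resize(im[v-32:v+33,u-32:u+32][:64],(260,260),interpolation=cv2.INTER_NEAREST)
r1=np.hstack([crop(s,270,195),crop(s,488,325),crop(s,326,300)])
r2=np.hstack([crop(d,270,347),crop(d,307,145),crop(d,375,210)])
cv2.imwrite("pics/c.png",np.vstack([r1,r2]))
E
```

```text
(no output)
```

View pics/c.png

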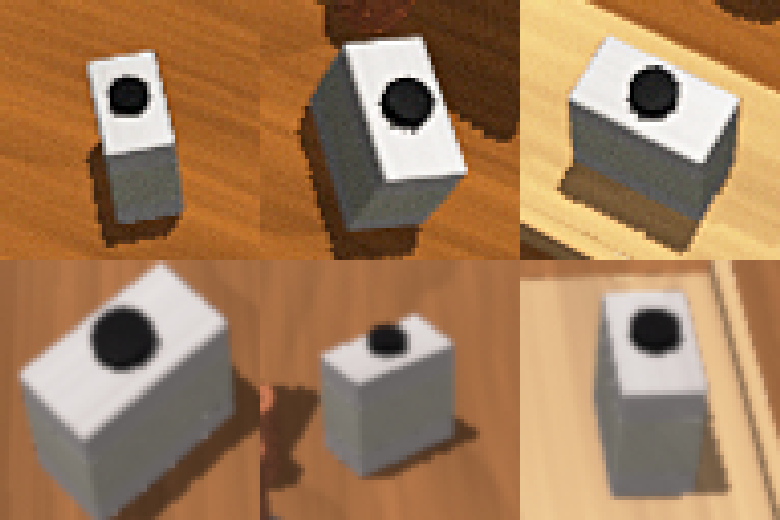

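Each tin's bright top face stands out clearly from its darker sides, with the cap at its centre. I'll cast the top-face contours onto the z=85 mm (or 145 mm) plane.

```bash
cat > h.py <<'E'
import cv2,numpy as np
def ray(c,uv,z):
    K=np.array(c["intrinsics"]);T=np.array(c["world_to_cam"]);R=T[:3,:3];o=-R.T@T[:3,3]
    uv=np.atleast_2d(np.asarray(uv,float));d=np.c_[uv,np.ones(len(uv))]@np.linalg.inv(K).T@R
    return (o+d*((z-o[2])/d[:,2])[:,None])[:,:2]
def proj(c,p):
    K=np.array(c["intrinsics"]);T=np.array(c["world_to_cam"])
    q=(T[:3,:3]@np.atleast_2d(p).T+T[:3,3:]);q=K@q;return (q[:2]/q[2]).T
def blobs(m,amin):
    cs,_=cv2.findContours(m.astype(np.uint8),cv2.RETR_EXTERNAL,cv2.CHAIN_APPROX_NONE)
    return [c[:,0,:] for c in cs if cv2.contourArea(c)>amin]
def rect(pts):  # centre, long side, short side, angle of long side (deg)
    (c,(w,h),a)=cv2.minAreaRect(np.float32(pts*1000))
    if w<h:w,h,a=h,w,a+90
    return np.round([*c,w,h,(a+90)%180-90],1)
def tops(c,near,z):
    hsv=cv2.cvtColor(c["pixels"],cv2.COLOR_RGB2HSV);V=hsv[...,2].astype(int);S=hsv[...,1]
    win=np.zeros(V.shape,bool);u,v=near;win[v-34:v+35,u-34:u+35]=True
    t=np.percentile(V[win&(S<45)],95)
    b=max(blobs(win&(S<60)&(V>0.78*t),60),key=len)
    hull=cv2.convexHull(b)[:,0,:]
    cap=max(blobs(win&(V<60)&(cv2.drawContours(np.zeros(V.shape,np.uint8),[hull],-1,1,-1)>0),20),key=len)
    return rect(ray(c,hull,z)),np.round(1000*ray(c,cv2.minEnclosingCircle(cap)[0],z+.012)[0],1)
E
python3 - <<'E'
from h import *
import pickle
d=pickle.load(open("cams.pkl","rb"))
for n,l in dict(scene=[("A",270,195,.085),("B",488,325,.085),("K",326,300,.145)],side=[("A",270,347,.085),("B",307,145,.085),("K",375,210,.145)]).items():
    for k,u,v,z in l: print(n,k,*tops(d[n],(u,v),z))
# board
for n,uv in(("scene",(250,265)),("side",(375,290))):
    c=d[n];hsv=cv2.cvtColor(c["pixels"],cv2.COLOR_RGB2HSV);print(n,"hsv board",hsv[uv[1],uv[0]],"bench",hsv[330,150] if n=="scene" else hsv[400,150])
    m=cv2.inRange(hsv,np.array([10,40,150]),np.array([30,170,255])) 
    for b in blobs(m,150):
        hl=cv2.convexHull(b); q=cv2.approxPolyDP(hl,4,True)[:,0,:]
        print(n,cv2.contourArea(b),q.tolist(),"@.06",np.round(1000*ray(c,q,.06)).tolist())
    # reel (orange)
    m=cv2.inRange(hsv,np.array([0,150,60]),np.array([9,255,255]))
    for b in blobs(m,40): print(n,"red",b.min(0),b.max(0),cv2.contourArea(b))
E
```

```text
scene A [ 358.6 -279.1   87.6   47.9   39.6] [ 362.9 -277.4]
scene B [477.5 411.   86.9  47.7  32.4] [480.9 410.1]
scene K [615.9  34.4  88.3  47.2  87.6] [619.5  34.9]
side A [ 358.6 -281.9   89.1   47.9   39.8] [ 359.8 -285.4]
side B [477.  408.7  90.   50.2  32.4] [476.2 399.1]
side K [616.3  32.3  91.4  48.2  88.2] [615.7  27.9]
scene hsv board [ 20 124 236] bench [ 13 189 154]
scene 1123.5 [[429, 372], [474, 389], [469, 412], [424, 394]] @.06 [[658.0, 322.0], [650.0, 426.0], [703.0, 431.0], [711.0, 328.0]]
scene 9708.0 [[213, 278], [248, 238], [399, 312], [373, 363]] @.06 [[675.0, -269.0], [526.0, -254.0], [548.0, 204.0], [696.0, 197.0]]
scene 319.0 [[180, 188], [206, 244], [190, 248]] @.06 [[463.0, -532.0], [594.0, -347.0], [625.0, -378.0]]
scene 361.0 [[103, 113], [113, 103], [137, 111], [127, 122]] @.06 [[309.0, -966.0], [254.0, -970.0], [250.0, -869.0], [308.0, -864.0]]
scene 151.5 [[140, 59], [130, 71], [122, 69], [127, 54]] @.06 [[16.0, -1047.0], [89.0, -1034.0], [93.0, -1068.0], [13.0, -1112.0]]
scene 198.0 [[304, 61], [283, 55], [285, 45], [303, 50]] @.06 [[-247.0, -489.0], [-244.0, -578.0], [-303.0, -602.0], [-306.0, -525.0]]
scene 175.0 [[639, 24], [606, 0], [633, 0], [639, 5]] @.06 [[-1059.0, 604.0], [-1186.0, 460.0], [-1236.0, 562.0], [-1207.0, 589.0]]
scene red [474 286] [488 299] 44.0
scene red [441 226] [460 249] 71.5
side hsv board [ 18  95 239] bench [ 13 152 185]
side 161177.0 [[628, 479], [0, 479], [0, 276], [95, 102], [420, 86]] @.06 [[911.0, -567.0], [-65.0, -491.0], [-240.0, -63.0], [-237.0, 720.0], [909.0, 724.0]]
side 399.0 [[272, 57], [369, 68], [273, 72]] @.06 [[382.0, 1024.0], [752.0, 886.0], [384.0, 889.0]]
```

The two views agree within 2–3 mm:

| Item | x (mm) | y (mm) | Long side |
|---|---|---|---|
| Tin A | 358.6 | -280.5 | 39.7° |
| Tin B | 477 | 410 | 32.4° |
| Kept tin | 616 | 33 | 88° |

The shelf edges give 458 x ~150 mm at 87.3°, which is consistent. Next are the reel and the decoys.

```bash
python3 - <<'E'
import cv2,numpy as np
s=cv2.imread("pics/scene0.png");d=cv2.imread("pics/side0.png")
a=cv2.resize(s[215:315,415:515],(390,390),interpolation=cv2.INTER_CUBIC)
b=cv2.resize(d[130:230,205:305],(390,390),interpolation=cv2.INTER_CUBIC)
cv2.imwrite("pics/r.png",np.hstack([a,b]))
E
```

```text
(no output)
```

View pics/r.png

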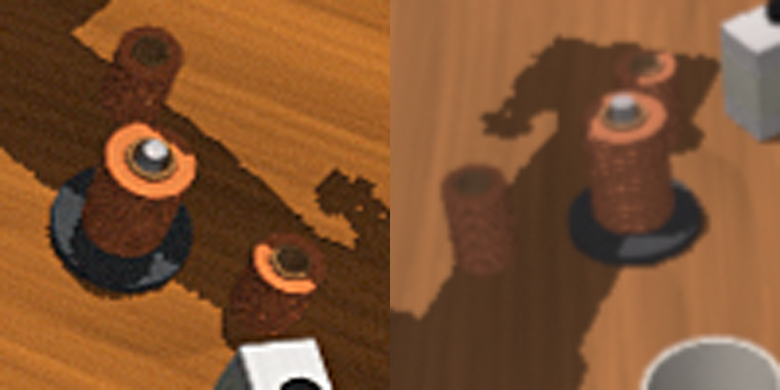

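In the crops, the rod tip is at scene (454.7,253.0) / side (264.5,156.4), and the reel top centre at scene (453.5,256) / side (265.8,160.5). The disc is at scene (446,274) / side (268.6,186.4). The decoy tops are at scene (453,228) and (489,282).

```bash
cat >> h.py <<'E'
def tri(a,b,ua,ub):
    P=[np.array(c["intrinsics"])@np.array(c["world_to_cam"])[:3] for c in(a,b)]
    X=cv2.triangulatePoints(P[0],P[1],np.float64(ua).reshape(2,1),np.float64(ub).reshape(2,1))[:,0];return np.round(1000*X[:3]/X[3],1)
def move(ob,x,y,z,yaw):
    """mm target + tool-x yaw deg -> cm shift in tool axes, roll deg"""
    from scipy.spatial.transform import Rotation as Ro
    R=Ro.from_quat(ob["tool_rot"]).as_matrix();d=R.T@(np.array([x,y,z])-1000*np.asarray(ob["eef_pos"]))/10
    y0=np.degrees(np.arctan2(R[1,0],R[0,0]));r=(-(yaw-y0)+180)%360-180
    print("trans cm",np.round(d,2),"roll",round(r,1),"yaw now",round(y0,1),"tilt",np.round(np.degrees(np.arccos(-R[2,2])),2),"j6",np.degrees(ob["joint_pos"][5]).round(1),"t",round(ob["clock"],2),"pos",np.round(1000*np.asarray(ob["eef_pos"]),1))
E
python3 - <<'E'
from h import *
import pickle
from workcell import bot
d=pickle.load(open("cams.pkl","rb"));s,e=d["scene"],d["side"]
for n,a,b,z in(("rod",(454.7,253),(264.5,156.4),.112),("reeltop",(453.5,256),(265.8,160.5),.102),("disc",(446,274),(268.6,186.4),.012),("dec1",(453.2,227.8),(227.3,176.9),.06),("dec2",(488.8,282.2),(272.2,147.4),.06)):
    print(n,tri(s,e,a,b),np.round(1000*ray(s,a,z)[0]),np.round(1000*ray(e,b,z)[0]))
o=bot.get_obs();move(o,477,410,245,122.4)
E
```

```text
rod [353.9 273.4 108.6] [355. 274.] [355. 267.]
reeltop [355.7 273.5  95.3] [358. 274.] [358. 262.]
disc [356.3 274.9   2.2] [360. 275.] [359. 261.]
dec1 [247.6 244.9  67.8] [239. 245.] [248. 253.]
dec2 [372.1 380.1  66. ] [365. 382.] [374. 386.]
trans cm [ 6.27 28.2  -0.06] roll -55.1 yaw now 67.3 tilt 0.1 j6 90.0 t 0.1 pos [192.6 460.9 244.5]
```

>>> play_rows(motion=[{"fingers": -1, "translation": [0, 0, 0], "roll": -7}, {"fingers": -1, "translation": [0, 0, 0], "roll": -7}])

```text
clock: 0.27
eef_pos: [0.1926, 0.461, 0.2448]
tool_rot: [0.796, 0.605, -0.001, 0.0]
ft_force: [-0.1, -0.4, 0.1]
grip_width: 0.0856
```

```bash
python3 - <<'E'
from h import *
from workcell import bot
o=bot.get_obs();move(o,477,410,200,122.4)
E
```

```text
trans cm [ 2.72 28.76  4.47] roll -48.0 yaw now 74.4 tilt 0.07 j6 82.9 t 0.27 pos [192.6 461.  244.8]
```

Calibration is confirmed: the rod comes out at (355,274) at a height of 109 mm against 112 expected. The reel is at about (356,273), clear of both decoys. Now I'll go above tin B.

>>> play_rows(motion=[{"fingers": -1, "translation": [0.3, 3, 0.4], "roll": -5}, {"fingers": -1, "translation": [0.6, 6, 0.9], "roll": -10}, {"fingers": -1, "translation": [0.9, 9, 1.4], "roll": -15}, {"fingers": -1, "translation": [1.2, 12, 1.9], "roll": -20}, {"fingers": -1, "translation": [1.4, 15, 2.3], "roll": -25}, {"fingers": -1, "translation": [1.7, 18, 2.8], "roll": -30}, {"fingers": -1, "translation": [2.0, 21, 3.3], "roll": -35}, {"fingers": -1, "translation": [2.3, 24, 3.7], "roll": -40}, {"fingers": -1, "translation": [2.6, 27, 4.2], "roll": -45}, {"fingers": -1, "translation": [2.72, 28.76, 4.47], "roll": -48}, {"fingers": -1, "translation": [2.72, 28.76, 4.47], "roll": -48}, {"fingers": -1, "translation": [2.72, 28.76, 4.47], "roll": -48}, {"fingers": -1, "translation": [2.72, 28.76, 4.47], "roll": -48}])

```text
clock: 1.35
eef_pos: [0.4763, 0.4098, 0.2002]
tool_rot: [0.483, 0.876, -0.001, -0.0]
ft_force: [-0.5, -0.0, 0.4]
grip_width: 0.0851
```

```bash
python3 - <<'E'
from h import *
from workcell import bot
o=bot.get_obs();move(o,477,410,56,122.4)
c=bot.camera("wrist");cv2.imwrite("pics/w1.png",c["pixels"][:,:,::-1])
print(proj(c,[[.477,.410,.097],[.477,.410,.085]]).round(1))
E
```

```text
trans cm [-0.02  0.09 14.42] roll -0.2 yaw now 122.2 tilt 0.08 j6 8.5 t 1.35 pos [476.3 409.8 200.2]
[[319.6 248.1]
 [319.6 242.3]]
```

View pics/w1.png

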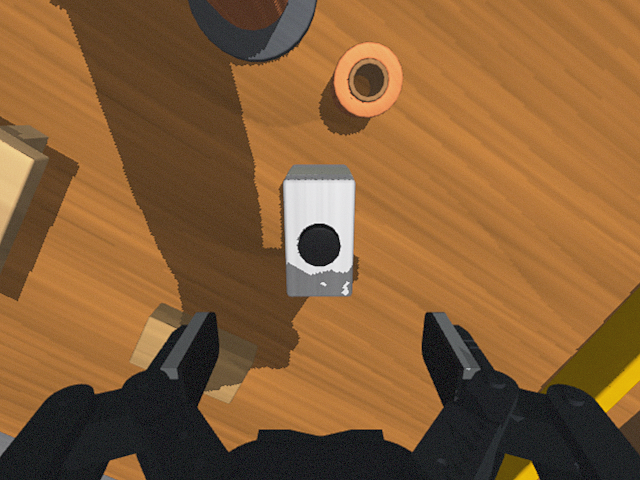

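The wrist view shows the tin square between the jaws, with its cap at (319,245) against (320,248) predicted. I'll descend, grip and lift.

>>> play_rows(motion=[{"fingers": -1, "translation": [0, 0.1, 3]}, {"fingers": -1, "translation": [0, 0.1, 6]}, {"fingers": -1, "translation": [0, 0.1, 9]}, {"fingers": -1, "translation": [0, 0.1, 12]}, {"fingers": -1, "translation": [0, 0.1, 13.6]}, {"fingers": -1, "translation": [0, 0.1, 14.4]}, {"fingers": -1, "translation": [0, 0.1, 14.4]}, {"fingers": 0.5, "translation": [0, 0.1, 14.4]}, {"fingers": 1, "translation": [0, 0.1, 14.4]}, {"fingers": 1, "translation": [0, 0.1, 14.4]}, {"fingers": 1, "translation": [0, 0.1, 14.4]}, {"fingers": 1, "translation": [0, 0.1, 14.4]}, {"fingers": 1, "translation": [0, 0.1, 14.4]}, {"fingers": 1, "translation": [0, 0.1, 14.4]}])

```text
schema error: expected keys fingers, translation, roll
```

>>> play_rows(motion=[{"fingers": 1, "translation": [0, 0, -1]}, {"fingers": 1, "translation": [0, 0, -3]}, {"fingers": 1, "translation": [0, 0, -5]}, {"fingers": 1, "translation": [0, 0, -7.5]}, {"fingers": 1, "translation": [0, 0, -10]}, {"fingers": 1, "translation": [0, 0, -11]}, {"fingers": 1, "translation": [0, 0, -11]}])

```text
schema error: expected keys fingers, translation, roll
```

```bash
python3 - <<'E'
from h import *
from workcell import bot
o=bot.get_obs();move(o,619.8,132.2,166,177.8)
E
```

```text
trans cm [-31.17  -2.69   3.45] roll -55.5 yaw now 122.3 tilt 0.04 j6 8.4 t 1.4 pos [476.1 410.1 200.6]
```

>>> play_rows(motion=[{"fingers": -1, "translation": [0, 0.1, 3], "roll": 0}, {"fingers": -1, "translation": [0, 0.1, 6], "roll": 0}, {"fingers": -1, "translation": [0, 0.1, 9], "roll": 0}, {"fingers": -1, "translation": [0, 0.1, 12], "roll": 0}, {"fingers": -1, "translation": [0, 0.1, 13.6], "roll": 0}, {"fingers": -1, "translation": [0, 0.1, 14.4], "roll": 0}, {"fingers": -1, "translation": [0, 0.1, 14.4], "roll": 0}, {"fingers": 0.5, "translation": [0, 0.1, 14.4], "roll": 0}, {"fingers": 1, "translation": [0, 0.1, 14.4], "roll": 0}, {"fingers": 1, "translation": [0, 0.1, 14.4], "roll": 0}, {"fingers": 1, "translation": [0, 0.1, 14.4], "roll": 0}, {"fingers": 1, "translation": [0, 0.1, 14.4], "roll": 0}, {"fingers": 1, "translation": [0, 0.1, 14.4], "roll": 0}, {"fingers": 1, "translation": [0, 0.1, 14.4], "roll": 0}])

```text
clock: 2.57
eef_pos: [0.4791, 0.4114, 0.059]
tool_rot: [0.482, 0.876, 0.002, 0.001]
ft_force: [-0.2, -1.3, 5.7]
grip_width: 0.0494
```

>>> play_rows(motion=[{"fingers": 1, "translation": [0, 0, -1], "roll": 0}, {"fingers": 1, "translation": [0, 0, -3], "roll": 0}, {"fingers": 1, "translation": [0, 0, -5], "roll": 0}, {"fingers": 1, "translation": [0, 0, -7.5], "roll": 0}, {"fingers": 1, "translation": [0, 0, -10], "roll": 0}, {"fingers": 1, "translation": [0, 0, -11], "roll": 0}, {"fingers": 1, "translation": [0, 0, -11], "roll": 0}])

```text
clock: 3.15
eef_pos: [0.4792, 0.4114, 0.1699]
tool_rot: [0.482, 0.876, 0.003, 0.001]
ft_force: [0.9, 0.6, -3.3]
grip_width: 0.0493
```

```bash
python3 - <<'E'
from h import *
from workcell import bot
o=bot.get_obs();move(o,619.8,132.2,166,177.8)
E
```

```text
trans cm [-31.12  -3.05   0.35] roll -55.5 yaw now 122.3 tilt 0.34 j6 8.3 t 3.15 pos [479.2 411.4 169.9]
```

>>> play_rows(motion=[{"fingers": 1, "translation": [-1.2, -0.1, 0], "roll": -2}, {"fingers": 1, "translation": [-3.5, -0.3, 0], "roll": -6}, {"fingers": 1, "translation": [-6, -0.6, 0], "roll": -10}, {"fingers": 1, "translation": [-8.5, -0.8, 0], "roll": -15}, {"fingers": 1, "translation": [-11, -1.1, 0], "roll": -20}, {"fingers": 1, "translation": [-13.5, -1.3, 0], "roll": -24}, {"fingers": 1, "translation": [-16, -1.6, 0], "roll": -28}, {"fingers": 1, "translation": [-18.5, -1.8, 0], "roll": -33}, {"fingers": 1, "translation": [-21, -2.1, 0], "roll": -37}, {"fingers": 1, "translation": [-23.5, -2.3, 0], "roll": -42}, {"fingers": 1, "translation": [-26, -2.6, 0], "roll": -46}, {"fingers": 1, "translation": [-28.5, -2.8, 0], "roll": -51}, {"fingers": 1, "translation": [-30, -3, 0], "roll": -54}, {"fingers": 1, "translation": [-31, -3.05, 0], "roll": -55.5}, {"fingers": 1, "translation": [-31, -3.05, 0], "roll": -55.5}, {"fingers": 1, "translation": [-31, -3.05, 0], "roll": -55.5}, {"fingers": 1, "translation": [-31, -3.05, 0], "roll": -55.5}])

```text
clock: 4.57
eef_pos: [0.6168, 0.1326, 0.1651]
tool_rot: [0.019, 1.0, -0.0, -0.001]
ft_force: [0.4, 0.4, -3.8]
grip_width: 0.0494
```

```bash
python3 - <<'E'
from h import *
from workcell import bot
o=bot.get_obs();move(o,619.8,134,120,177.8)
for n in("scene","side"):
    c=bot.camera(n);u=proj(c,[o["eef_pos"][0],o["eef_pos"][1]-.0025,o["eef_pos"][2]+.03])[0].astype(int);print(n,u)
    cv2.imwrite(f"pics/{n}1.png",c["pixels"][:,:,::-1])
E
```

```text
trans cm [-0.31  0.16  4.51] roll 0.0 yaw now 177.8 tilt 0.16 j6 -75.7 t 4.57 pos [616.8 132.6 165.1]
scene [364 298]
side [370 154]
```

>>> play_rows(motion=[{"fingers": 1, "translation": [-0.2, 0.1, 0.8], "roll": 0}, {"fingers": 1, "translation": [-0.3, 0.15, 2], "roll": 0}, {"fingers": 1, "translation": [-0.3, 0.15, 3], "roll": 0}, {"fingers": 1, "translation": [-0.3, 0.15, 3.6], "roll": 0}, {"fingers": 1, "translation": [-0.3, 0.15, 4.1], "roll": 0}, {"fingers": 1, "translation": [-0.3, 0.15, 4.1], "roll": 0}, {"fingers": 1, "translation": [-0.3, 0.15, 4.1], "roll": 0}])

```text
clock: 5.25
eef_pos: [0.6207, 0.1335, 0.1253]
tool_rot: [0.019, 1.0, -0.0, -0.0]
ft_force: [-0.5, -0.2, -4.0]
grip_width: 0.0493
```

```bash
python3 - <<'E'
from h import *
from workcell import bot
o=bot.get_obs();move(o,619.8,134,119,177.8);print(o["ft_force"])
c=bot.camera("side");im=c["pixels"][:,:,::-1]
cv2.imwrite("pics/s2.png",cv2.resize(im[60:260,280:480],(600,600),interpolation=cv2.INTER_CUBIC))
E
```

```text
trans cm [0.09 0.04 0.63] roll 0.0 yaw now 177.8 tilt 0.04 j6 -75.7 t 5.25 pos [620.7 133.5 125.3]
[-0.45536715 -0.16527096 -3.9771943 ]
```

View pics/s2.png

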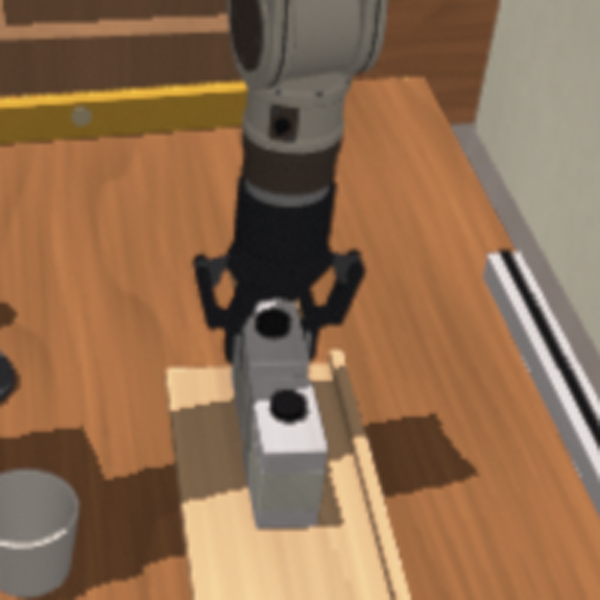

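The side view shows the held tin in line behind the kept tin at (285,410), clear of the lip. I'll lower it, release and rise.

>>> play_rows(motion=[{"fingers": 1, "translation": [0.1, 0, 0.3], "roll": 0}, {"fingers": 1, "translation": [0.1, 0, 0.5], "roll": 0}, {"fingers": 1, "translation": [0.1, 0, 0.65], "roll": 0}, {"fingers": 1, "translation": [0.1, 0, 0.7], "roll": 0}, {"fingers": 1, "translation": [0.1, 0, 0.7], "roll": 0}])

```text
clock: 5.72
eef_pos: [0.62, 0.1334, 0.1191]
tool_rot: [0.019, 1.0, 0.0, 0.0]
ft_force: [-0.2, -0.7, -1.7]
grip_width: 0.0493
```

>>> play_rows(motion=[{"fingers": 0, "translation": [0, 0, 0], "roll": 0}, {"fingers": -1, "translation": [0, 0, 0], "roll": 0}, {"fingers": -1, "translation": [0, 0, 0], "roll": 0}, {"fingers": -1, "translation": [0, 0, 0], "roll": 0}, {"fingers": -1, "translation": [0, 0, 0], "roll": 0}, {"fingers": -1, "translation": [0, 0, 0], "roll": 0}, {"fingers": -1, "translation": [0, 0, -1.5], "roll": 0}, {"fingers": -1, "translation": [0, 0, -4], "roll": 0}, {"fingers": -1, "translation": [0, 0, -7], "roll": 0}, {"fingers": -1, "translation": [0, 0, -10], "roll": 0}, {"fingers": -1, "translation": [0, 0, -12], "roll": 0}, {"fingers": -1, "translation": [0, 0, -12], "roll": 0}])

```text
clock: 6.72
eef_pos: [0.6225, 0.1341, 0.2449]
tool_rot: [0.019, 1.0, 0.001, 0.005]
ft_force: [0.5, 0.2, 1.5]
grip_width: 0.0851
```

```bash
python3 - <<'E'
from h import *
from workcell import bot
o=bot.get_obs();move(o,358.6,-280.5,240,129.7);move(o,480,-280,240,129.7)
E
```

```text
trans cm [ 24.8  -42.43   0.12] roll 48.1 yaw now 177.8 tilt 0.61 j6 -75.7 t 6.72 pos [622.5 134.1 244.9]
trans cm [ 12.67 -41.92   0.25] roll 48.1 yaw now 177.8 tilt 0.61 j6 -75.7 t 6.72 pos [622.5 134.1 244.9]
```

>>> play_rows(motion=[{"fingers": -1, "translation": [0.8, -1.4, 0], "roll": 1}, {"fingers": -1, "translation": [2.4, -4.2, 0], "roll": 4}, {"fingers": -1, "translation": [4.1, -7, 0], "roll": 8}, {"fingers": -1, "translation": [5.8, -10, 0], "roll": 11}, {"fingers": -1, "translation": [7.6, -13, 0], "roll": 15}, {"fingers": -1, "translation": [9.4, -16, 0], "roll": 18}, {"fingers": -1, "translation": [11.1, -19, 0], "roll": 22}, {"fingers": -1, "translation": [12.9, -22, 0], "roll": 25}, {"fingers": -1, "translation": [14.6, -25, 0], "roll": 28}, {"fingers": -1, "translation": [16.4, -28, 0], "roll": 32}, {"fingers": -1, "translation": [18.1, -31, 0], "roll": 35}, {"fingers": -1, "translation": [19.9, -34, 0], "roll": 39}, {"fingers": -1, "translation": [21.6, -37, 0], "roll": 42}, {"fingers": -1, "translation": [23.4, -40, 0], "roll": 45}, {"fingers": -1, "translation": [24.5, -42, 0.1], "roll": 47.5}, {"fingers": -1, "translation": [24.8, -42.4, 0.1], "roll": 48.1}, {"fingers": -1, "translation": [24.8, -42.4, 0.1], "roll": 48.1}, {"fingers": -1, "translation": [24.8, -42.4, 0.1], "roll": 48.1}, {"fingers": -1, "translation": [24.8, -42.4, 0.1], "roll": 48.1}])

```text
clock: 8.3
eef_pos: [0.3564, -0.2799, 0.2374]
tool_rot: [0.424, 0.906, 0.0, -0.0]
ft_force: [-0.6, 0.2, -0.5]
grip_width: 0.0855
```

```bash
python3 - <<'E'
from h import *
from workcell import bot
o=bot.get_obs();move(o,358.6,-280.5,58,129.7)
c=bot.camera("wrist");p=c["pixels"];g=cv2.cvtColor(p,cv2.COLOR_RGB2HSV)
u=proj(c,[.3586,-.2805,.097])[0];print("pred cap",u.round(1))
x,y=u.astype(int);w=np.zeros(g.shape[:2],bool);w[y-30:y+31,x-30:x+31]=True
for b in blobs(w&(g[...,2]<60),50): q=cv2.minEnclosingCircle(b);print(q, ray(c,q[0],.097)*1000)
s=bot.camera("scene");print("B",*tops(s,tuple(proj(s,[.6198,.1322,.145])[0].astype(int)),.145),"K",*tops(s,(326,300),.145))
E
```

```text
trans cm [-0.19  0.12 17.94] roll 0.1 yaw now 129.8 tilt 0.04 j6 -78.0 t 8.3 pos [ 356.4 -279.9  237.4]
pred cap [317.4 232.1]
((316.03759765625, 229.1605987548828), 18.537134170532227) [[ 357.40334032 -282.83273017]]
B [619.8 131.9  88.3  47.6  87.6] [622.9 132.6] K [615.9  34.5  88.6  47.3  87.6] [619.5  35.4]
```

B stands at (619.8,131.9), which matches its target, and K hasn't moved. The wrist view puts A within 3 mm of my estimate, so I'll grip it.

>>> play_rows(motion=[{"fingers": -1, "translation": [-0.1, 0.15, 3], "roll": 0}, {"fingers": -1, "translation": [-0.1, 0.2, 6.5], "roll": 0}, {"fingers": -1, "translation": [-0.1, 0.2, 10], "roll": 0}, {"fingers": -1, "translation": [-0.1, 0.2, 13], "roll": 0}, {"fingers": -1, "translation": [-0.1, 0.2, 15.5], "roll": 0}, {"fingers": -1, "translation": [-0.1, 0.2, 17.2], "roll": 0}, {"fingers": -1, "translation": [-0.1, 0.2, 18], "roll": 0}, {"fingers": -1, "translation": [-0.1, 0.2, 18], "roll": 0}, {"fingers": 0.5, "translation": [-0.1, 0.2, 18], "roll": 0}, {"fingers": 1, "translation": [-0.1, 0.2, 18], "roll": 0}, {"fingers": 1, "translation": [-0.1, 0.2, 18], "roll": 0}, {"fingers": 1, "translation": [-0.1, 0.2, 18], "roll": 0}, {"fingers": 1, "translation": [-0.1, 0.2, 18], "roll": 0}, {"fingers": 1, "translation": [-0.1, 0.2, 18], "roll": 0}, {"fingers": 1, "translation": [-0.1, 0.2, 18], "roll": 0}])

```text
clock: 9.65
eef_pos: [0.3595, -0.2812, 0.0592]
tool_rot: [0.425, 0.905, -0.0, 0.002]
ft_force: [0.9, 0.7, 6.6]
grip_width: 0.0494
```

>>> play_rows(motion=[{"fingers": 1, "translation": [0, 0, -1], "roll": 0}, {"fingers": 1, "translation": [0, 0, -3], "roll": 0}, {"fingers": 1, "translation": [0, 0, -5], "roll": 0}, {"fingers": 1, "translation": [0, 0, -7.5], "roll": 0}, {"fingers": 1, "translation": [0, 0, -10], "roll": 0}, {"fingers": 1, "translation": [0, 0, -11.5], "roll": 0}, {"fingers": 1, "translation": [0, 0, -11.5], "roll": 0}])

```text
clock: 10.23
eef_pos: [0.3596, -0.2815, 0.1757]
tool_rot: [0.425, 0.905, -0.001, 0.003]
ft_force: [0.5, -0.9, -3.3]
grip_width: 0.0497
```

```bash
python3 - <<'E'
from h import *
from workcell import bot
o=bot.get_obs();move(o,612.2,-65.6,170,177.8)
E
```

```text
trans cm [ 0.47 33.23  0.61] roll -48.1 yaw now 129.7 tilt 0.35 j6 -77.8 t 10.23 pos [ 359.6 -281.5  175.7]
```

>>> play_rows(motion=[{"fingers": 1, "translation": [0, 1.2, 0], "roll": -2}, {"fingers": 1, "translation": [0, 3.5, 0], "roll": -6}, {"fingers": 1, "translation": [0.1, 6, 0], "roll": -11}, {"fingers": 1, "translation": [0.1, 8.5, 0], "roll": -16}, {"fingers": 1, "translation": [0.1, 11, 0], "roll": -21}, {"fingers": 1, "translation": [0.2, 13.5, 0], "roll": -26}, {"fingers": 1, "translation": [0.2, 16, 0], "roll": -31}, {"fingers": 1, "translation": [0.2, 18.5, 0], "roll": -36}, {"fingers": 1, "translation": [0.3, 21, 0], "roll": -41}, {"fingers": 1, "translation": [0.3, 23.5, 0], "roll": -45}, {"fingers": 1, "translation": [0.3, 26, 0], "roll": -48.1}, {"fingers": 1, "translation": [0.4, 28.5, 0], "roll": -48.1}, {"fingers": 1, "translation": [0.4, 30.5, 0], "roll": -48.1}, {"fingers": 1, "translation": [0.5, 32.2, 0], "roll": -48.1}, {"fingers": 1, "translation": [0.5, 33, 0], "roll": -48.1}, {"fingers": 1, "translation": [0.5, 33, 0], "roll": -48.1}, {"fingers": 1, "translation": [0.5, 33, 0], "roll": -48.1}, {"fingers": 1, "translation": [0.5, 33, 0], "roll": -48.1}])

```text
clock: 11.73
eef_pos: [0.6075, -0.0663, 0.1717]
tool_rot: [0.019, 1.0, -0.0, -0.001]
ft_force: [0.4, -0.3, -4.0]
grip_width: 0.0491
```

```bash
python3 - <<'E'
from h import *
from workcell import bot
o=bot.get_obs();move(o,612.2,-65.5,119,177.8)
E
```

```text
trans cm [-0.48  0.1   5.27] roll -0.0 yaw now 177.8 tilt 0.14 j6 -94.0 t 11.73 pos [607.5 -66.3 171.7]
```

>>> play_rows(motion=[{"fingers": 1, "translation": [-0.2, 0.05, 0.8], "roll": 0}, {"fingers": 1, "translation": [-0.4, 0.1, 2], "roll": 0}, {"fingers": 1, "translation": [-0.4, 0.1, 3.2], "roll": 0}, {"fingers": 1, "translation": [-0.4, 0.1, 4.2], "roll": 0}, {"fingers": 1, "translation": [-0.4, 0.1, 4.8], "roll": 0}, {"fingers": 1, "translation": [-0.4, 0.1, 4.8], "roll": 0}, {"fingers": 1, "translation": [-0.4, 0.1, 4.8], "roll": 0}])

```text
clock: 12.32
eef_pos: [0.6123, -0.0648, 0.1239]
tool_rot: [0.019, 1.0, 0.0, -0.001]
ft_force: [-0.1, 0.2, -3.8]
grip_width: 0.0496
```

```bash
python3 - <<'E'
from h import *
from workcell import bot
o=bot.get_obs();move(o,612.2,-65.5,119,177.8)
s=bot.camera("scene");z=o["eef_pos"][2]-.059+.085
print("A",*tops(s,tuple(proj(s,[*o["eef_pos"][:2],z])[0].astype(int)),z))
E
```

```text
trans cm [ 0.01 -0.07  0.49] roll 0.0 yaw now 177.8 tilt 0.08 j6 -93.8 t 12.32 pos [612.3 -64.8 123.9]
A [617.9  18.9  46.2  45.7  -2.4] [624.7  31.5]
```

(The gripper hides A's top in that view, so its reading is really of K and doesn't count.) I'll lower and release.

>>> play_rows(motion=[{"fingers": 1, "translation": [0, -0.05, 0.25], "roll": 0}, {"fingers": 1, "translation": [0, -0.05, 0.4], "roll": 0}, {"fingers": 1, "translation": [0, -0.05, 0.5], "roll": 0}, {"fingers": 1, "translation": [0, -0.05, 0.55], "roll": 0}, {"fingers": 1, "translation": [0, -0.05, 0.55], "roll": 0}])

```text
clock: 12.78
eef_pos: [0.6128, -0.0652, 0.1193]
tool_rot: [0.019, 1.0, 0.0, 0.0]
ft_force: [0.0, -0.6, -5.2]
grip_width: 0.0492
```

>>> play_rows(motion=[{"fingers": 0, "translation": [0, 0, 0], "roll": 0}, {"fingers": -1, "translation": [0, 0, 0], "roll": 0}, {"fingers": -1, "translation": [0, 0, 0], "roll": 0}, {"fingers": -1, "translation": [0, 0, 0], "roll": 0}, {"fingers": -1, "translation": [0, 0, 0], "roll": 0}, {"fingers": -1, "translation": [0, 0, 0], "roll": 0}, {"fingers": -1, "translation": [0, 0, -1.5], "roll": 0}, {"fingers": -1, "translation": [0, 0, -4], "roll": 0}, {"fingers": -1, "translation": [0, 0, -7], "roll": 0}, {"fingers": -1, "translation": [0, 0, -10], "roll": 0}, {"fingers": -1, "translation": [0, 0, -12], "roll": 0}, {"fingers": -1, "translation": [0, 0, -12], "roll": 0}])

```text
clock: 13.78
eef_pos: [0.6154, -0.0654, 0.2454]
tool_rot: [0.019, 1.0, -0.0, 0.005]
ft_force: [-0.5, 0.2, -0.0]
grip_width: 0.0854
```

```bash
python3 - <<'E'
from h import *
from workcell import bot
o=bot.get_obs();move(o,356,273,240,135)
E
```

```text
trans cm [27.21 32.84  0.22] roll 42.8 yaw now 177.8 tilt 0.61 j6 -93.9 t 13.78 pos [615.4 -65.4 245.4]
```

>>> play_rows(motion=[{"fingers": -1, "translation": [1, 1.2, 0], "roll": 1.5}, {"fingers": -1, "translation": [3, 3.6, 0], "roll": 5}, {"fingers": -1, "translation": [5, 6, 0], "roll": 8}, {"fingers": -1, "translation": [7, 8.5, 0], "roll": 11}, {"fingers": -1, "translation": [9, 10.9, 0], "roll": 14}, {"fingers": -1, "translation": [11, 13.3, 0], "roll": 17}, {"fingers": -1, "translation": [13, 15.7, 0], "roll": 20}, {"fingers": -1, "translation": [15, 18.1, 0], "roll": 24}, {"fingers": -1, "translation": [17, 20.5, 0], "roll": 27}, {"fingers": -1, "translation": [19, 22.9, 0], "roll": 30}, {"fingers": -1, "translation": [21, 25.3, 0], "roll": 33}, {"fingers": -1, "translation": [23, 27.8, 0], "roll": 36}, {"fingers": -1, "translation": [25, 30.2, 0.1], "roll": 39}, {"fingers": -1, "translation": [26.6, 32.1, 0.1], "roll": 42}, {"fingers": -1, "translation": [27.2, 32.8, 0.2], "roll": 42.8}, {"fingers": -1, "translation": [27.2, 32.8, 0.2], "roll": 42.8}, {"fingers": -1, "translation": [27.2, 32.8, 0.2], "roll": 42.8}, {"fingers": -1, "translation": [27.2, 32.8, 0.2], "roll": 42.8}])

```text
clock: 15.28
eef_pos: [0.3537, 0.2724, 0.2369]
tool_rot: [0.383, 0.924, -0.0, 0.0]
ft_force: [0.3, -0.9, 0.1]
grip_width: 0.0855
```

```bash
python3 - <<'E'
from h import *
from workcell import bot
o=bot.get_obs();move(o,356,273,75,135)
c=bot.camera("wrist");cv2.imwrite("pics/w2.png",c["pixels"][:,:,::-1])
print("pred top",proj(c,[[.356,.273,.102],[.355,.274,.112],[.386,.273,.102],[.356,.303,.102]]).round(1))
s=bot.camera("scene");print("B",*tops(s,tuple(proj(s,[.6198,.1322,.145])[0].astype(int)),.145),"K",*tops(s,(326,300),.145),"A",*tops(s,tuple(proj(s,[.612,-.066,.145])[0].astype(int)),.145))
E
```

```text
trans cm [-0.12  0.21 16.19] roll 0.0 yaw now 135.0 tilt 0.03 j6 -7.4 t 15.28 pos [353.7 272.4 236.9]
pred top [[318.3 235.4]
 [320.2 239.6]
 [291.5 261. ]
 [345.3 261. ]]
B [619.6 131.9  88.3  48.   87.6] [622.9 132.6] K [615.9  34.8  88.9  47.4  87.6] [619.5  34.9] A [612.2 -64.6  88.3  47.6  88.4] [615.8 -62.1]
```

View pics/w2.png

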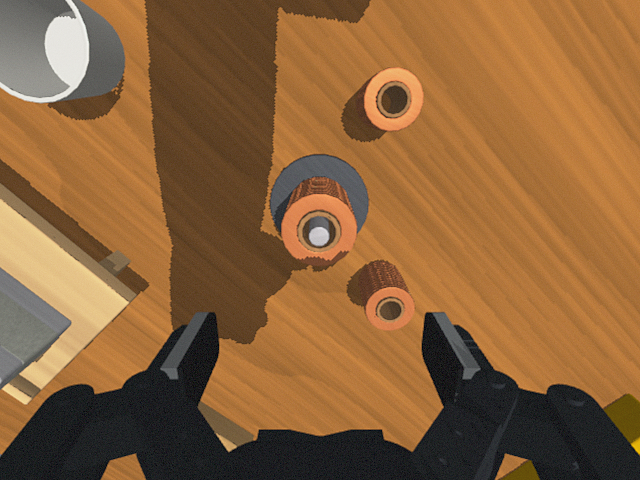

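Tins B (619.6,131.9), K (615.9,34.8) and A (612.2,-64.6) stand in line. The wrist view shows the reel top at (319,229) and the rod at (318,237), so the reel sits about 4 mm towards tool -y. The decoys are clear of the fingers.

>>> play_rows(motion=[{"fingers": -1, "translation": [0, -0.1, 3], "roll": 0}, {"fingers": -1, "translation": [0, -0.3, 6], "roll": 0}, {"fingers": -1, "translation": [0, -0.3, 9], "roll": 0}, {"fingers": -1, "translation": [0, -0.3, 12], "roll": 0}, {"fingers": -1, "translation": [0, -0.3, 14.5], "roll": 0}, {"fingers": -1, "translation": [0, -0.3, 16.3], "roll": 0}, {"fingers": -1, "translation": [0, -0.3, 17], "roll": 0}, {"fingers": -1, "translation": [0, -0.3, 17], "roll": 0}, {"fingers": 0.3, "translation": [0, -0.3, 17], "roll": 0}, {"fingers": 1, "translation": [0, -0.3, 17], "roll": 0}, {"fingers": 1, "translation": [0, -0.3, 17], "roll": 0}, {"fingers": 1, "translation": [0, -0.3, 17], "roll": 0}, {"fingers": 1, "translation": [0, -0.3, 17], "roll": 0}, {"fingers": 1, "translation": [0, -0.3, 17], "roll": 0}])

```text
clock: 16.55
eef_pos: [0.3529, 0.2716, 0.069]
tool_rot: [0.383, 0.924, 0.002, 0.001]
ft_force: [1.1, -2.4, 6.7]
grip_width: 0.0593
```

>>> play_rows(motion=[{"fingers": 1, "translation": [0, 0, -0.5], "roll": 0}, {"fingers": 1, "translation": [0, 0, -1.2], "roll": 0}, {"fingers": 1, "translation": [0, 0, -2.2], "roll": 0}, {"fingers": 1, "translation": [0, 0, -3.5], "roll": 0}, {"fingers": 1, "translation": [0, 0, -5], "roll": 0}, {"fingers": 1, "translation": [0, 0, -7], "roll": 0}, {"fingers": 1, "translation": [0, 0, -9], "roll": 0}, {"fingers": 1, "translation": [0, 0, -11], "roll": 0}, {"fingers": 1, "translation": [0, 0, -13], "roll": 0}, {"fingers": 1, "translation": [0, 0, -15], "roll": 0}, {"fingers": 1, "translation": [0, 0, -17], "roll": 0}, {"fingers": 1, "translation": [0, 0, -17.5], "roll": 0}, {"fingers": 1, "translation": [0, 0, -17.5], "roll": 0}, {"fingers": 1, "translation": [0, 0, -17.5], "roll": 0}])

```text
clock: 17.72
eef_pos: [0.3509, 0.2706, 0.2415]
tool_rot: [0.382, 0.924, -0.0, -0.0]
ft_force: [-0.8, -0.5, -3.4]
grip_width: 0.0593
```

```bash
python3 - <<'E'
from h import *
from workcell import bot
o=bot.get_obs();move(o,609,-149,245,177.8)
c=bot.camera("wrist");cv2.imwrite("pics/w3.png",c["pixels"][:,:,::-1])
c=bot.camera("scene");cv2.imwrite("pics/s3.png",c["pixels"][:,:,::-1])
print(proj(c,o["eef_pos"]))
E
```

```text
trans cm [-47.91 -11.44  -0.35] roll -42.8 yaw now 135.0 tilt 0.05 j6 -7.4 t 17.72 pos [350.9 270.6 241.5]
[[466.91877722 222.01937758]]
```

View pics/s3.png

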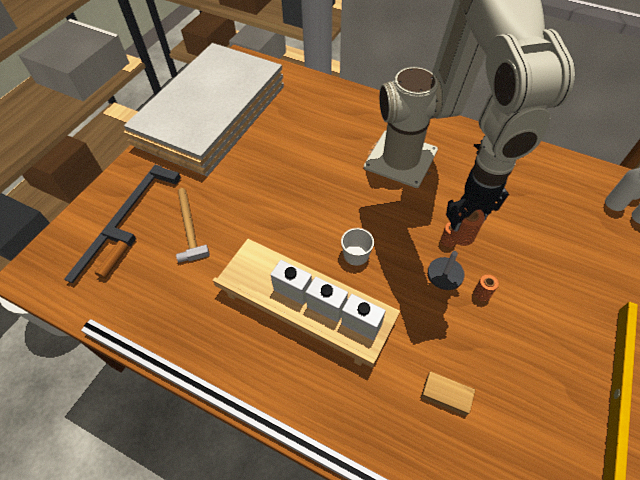

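The scene view shows the bare post at (447,272), the reel held at (466,228), three tins in a row, and the bystanders undisturbed. Now I'll carry the reel across.

>>> play_rows(motion=[{"fingers": 1, "translation": [-1.2, -0.3, -0.2], "roll": -1}, {"fingers": 1, "translation": [-3.5, -0.8, -0.3], "roll": -3}, {"fingers": 1, "translation": [-6, -1.4, -0.3], "roll": -6}, {"fingers": 1, "translation": [-9, -2.1, -0.3], "roll": -9}, {"fingers": 1, "translation": [-12, -2.9, -0.3], "roll": -11}, {"fingers": 1, "translation": [-15, -3.6, -0.3], "roll": -14}, {"fingers": 1, "translation": [-18, -4.3, -0.3], "roll": -17}, {"fingers": 1, "translation": [-21, -5, -0.3], "roll": -19}, {"fingers": 1, "translation": [-24, -5.7, -0.3], "roll": -22}, {"fingers": 1, "translation": [-27, -6.4, -0.3], "roll": -25}, {"fingers": 1, "translation": [-30, -7.2, -0.3], "roll": -27}, {"fingers": 1, "translation": [-33, -7.9, -0.3], "roll": -30}, {"fingers": 1, "translation": [-36, -8.6, -0.3], "roll": -33}, {"fingers": 1, "translation": [-39, -9.3, -0.3], "roll": -35}, {"fingers": 1, "translation": [-42, -10, -0.3], "roll": -38}, {"fingers": 1, "translation": [-44.5, -10.6, -0.3], "roll": -40}, {"fingers": 1, "translation": [-46.5, -11.1, -0.3], "roll": -42}, {"fingers": 1, "translation": [-47.7, -11.4, -0.3], "roll": -42.8}, {"fingers": 1, "translation": [-47.7, -11.4, -0.3], "roll": -42.8}, {"fingers": 1, "translation": [-47.7, -11.4, -0.3], "roll": -42.8}])

```text
clock: 19.48
eef_pos: [0.6074, -0.1473, 0.2427]
tool_rot: [0.02, 1.0, 0.001, -0.002]
ft_force: [0.2, -0.4, -2.7]
grip_width: 0.059
```

```bash
python3 - <<'E'
from h import *
from workcell import bot
o=bot.get_obs();move(o,609,-149,117,177.8)
E
```

```text
trans cm [-0.21 -0.18 12.57] roll -0.1 yaw now 177.7 tilt 0.24 j6 -101.4 t 19.48 pos [ 607.4 -147.3  242.7]
```

>>> play_rows(motion=[{"fingers": 1, "translation": [-0.1, -0.2, 1], "roll": 0}, {"fingers": 1, "translation": [-0.1, -0.2, 3], "roll": 0}, {"fingers": 1, "translation": [-0.1, -0.2, 5], "roll": 0}, {"fingers": 1, "translation": [-0.1, -0.2, 7], "roll": 0}, {"fingers": 1, "translation": [-0.1, -0.2, 9], "roll": 0}, {"fingers": 1, "translation": [-0.1, -0.2, 10.5], "roll": 0}, {"fingers": 1, "translation": [-0.1, -0.2, 11.5], "roll": 0}, {"fingers": 1, "translation": [-0.1, -0.2, 11.8], "roll": 0}, {"fingers": 1, "translation": [-0.1, -0.2, 11.8], "roll": 0}, {"fingers": 1, "translation": [-0.1, -0.2, 11.8], "roll": 0}])

```text
clock: 20.32
eef_pos: [0.6095, -0.1488, 0.1278]
tool_rot: [0.019, 1.0, -0.0, 0.001]
ft_force: [-1.0, -0.3, -3.3]
grip_width: 0.0591
```

```bash
python3 - <<'E'
from h import *
from workcell import bot
o=bot.get_obs();move(o,609,-149,117,177.8);print(o["ft_force"].round(1))
c=bot.camera("side");im=c["pixels"][:,:,::-1]
cv2.imwrite("pics/s4.png",cv2.resize(im[130:330,280:480],(600,600),interpolation=cv2.INTER_CUBIC))
E
```

```text
trans cm [ 0.05 -0.03  1.08] roll 0.1 yaw now 177.9 tilt 0.06 j6 -101.6 t 20.32 pos [ 609.5 -148.8  127.8]
[-1.  -0.3 -3.3]
```

View pics/s4.png

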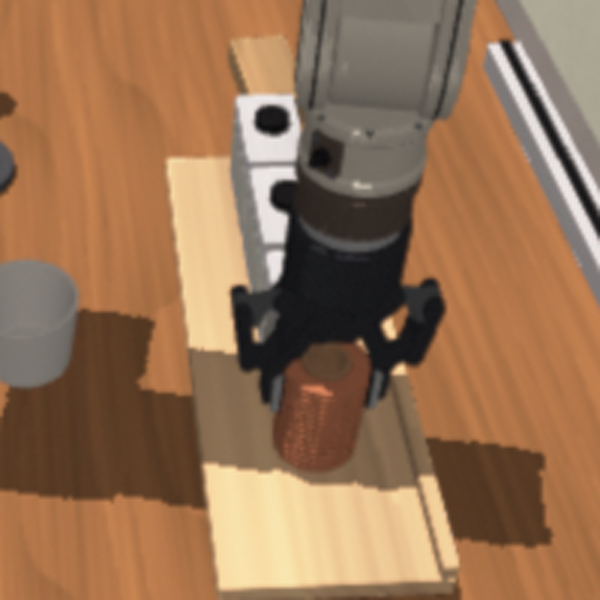

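The side view shows the reel held upright over the board at (320,410 in the crop), right of the tins and between the front edge and the lip. I'll lower and release.

>>> play_rows(motion=[{"fingers": 1, "translation": [0.05, 0, 0.4], "roll": 0}, {"fingers": 1, "translation": [0.05, 0, 0.7], "roll": 0}, {"fingers": 1, "translation": [0.05, 0, 0.9], "roll": 0}, {"fingers": 1, "translation": [0.05, 0, 1.05], "roll": 0}, {"fingers": 1, "translation": [0.05, 0, 1.15], "roll": 0}, {"fingers": 1, "translation": [0.05, 0, 1.15], "roll": 0}, {"fingers": 1, "translation": [0.05, 0, 1.15], "roll": 0}])

```text
clock: 20.95
eef_pos: [0.6085, -0.1492, 0.117]
tool_rot: [0.019, 1.0, -0.0, 0.0]
ft_force: [-3.8, -0.8, 6.3]
grip_width: 0.0592
```

>>> play_rows(motion=[{"fingers": 0, "translation": [0, 0, 0], "roll": 0}, {"fingers": -1, "translation": [0, 0, 0], "roll": 0}, {"fingers": -1, "translation": [0, 0, 0], "roll": 0}, {"fingers": -1, "translation": [0, 0, 0], "roll": 0}, {"fingers": -1, "translation": [0, 0, 0], "roll": 0}, {"fingers": -1, "translation": [0, 0, 0], "roll": 0}, {"fingers": -1, "translation": [0, 0, -1.5], "roll": 0}, {"fingers": -1, "translation": [0, 0, -4], "roll": 0}, {"fingers": -1, "translation": [0, 0, -7], "roll": 0}, {"fingers": -1, "translation": [0, 0, -10], "roll": 0}, {"fingers": -1, "translation": [0, 0, -13], "roll": 0}, {"fingers": -1, "translation": [3, 0, -13], "roll": 0}, {"fingers": -1, "translation": [6, 0, -13], "roll": 0}, {"fingers": -1, "translation": [9, 0, -13], "roll": 0}, {"fingers": -1, "translation": [12, 0, -13], "roll": 0}, {"fingers": -1, "translation": [15, 0, -13], "roll": 0}, {"fingers": -1, "translation": [18, 0, -13], "roll": 0}, {"fingers": -1, "translation": [20, 0, -13], "roll": 0}, {"fingers": -1, "translation": [20, 0, -13], "roll": 0}])

```text
clock: 22.53
eef_pos: [0.405, -0.1409, 0.2459]
tool_rot: [0.02, 1.0, 0.0, -0.001]
ft_force: [-1.2, 0.5, 0.1]
grip_width: 0.0855
```

```bash
python3 - <<'E'
from h import *
from workcell import bot
s=bot.camera("scene");e=bot.camera("side")
for n,x,y in(("B",.6198,.1322),("K",.616,.034),("A",.612,-.065)):
    for c in(s,e):
        try: print(n,*tops(c,tuple(proj(c,[x,y,.145])[0].astype(int)),.145))
        except Exception as ex: print(n,"fail",ex)
for c,k in((s,"scene"),(e,"side")): print(k,"reel top/base pred px",proj(c,[[.609,-.149,.15],[.609,-.149,.06]]).round(1).tolist())
a=cv2.resize(s["pixels"][230:380,200:400],(560,420));b=cv2.resize(e["pixels"][150:350,310:440],(240,420))
cv2.imwrite("pics/f.png",np.hstack([a,b])[:,:,::-1])
E
```

```text
B [619.6 131.9  88.3  48.   87.6] [622.9 132.6]
B [619.1 129.9  92.1  48.8  88.2] [618.7 123.1]
K [615.9  34.8  88.9  47.3  87.6] [619.5  35.4]
K [613.3 -49.4  54.4  50.   85. ] [611.9 -71.9]
A [612.  -64.5  88.5  47.   87.6] [615.8 -62.1]
A [612.5 -66.7  90.8  48.5  88.2] [611.9 -71.9]
scene reel top/base pred px [[260.9, 258.4], [265.1, 276.2]]
side reel top/base pred px [[387.9, 253.2], [383.3, 281.1]]
```

View pics/f.png

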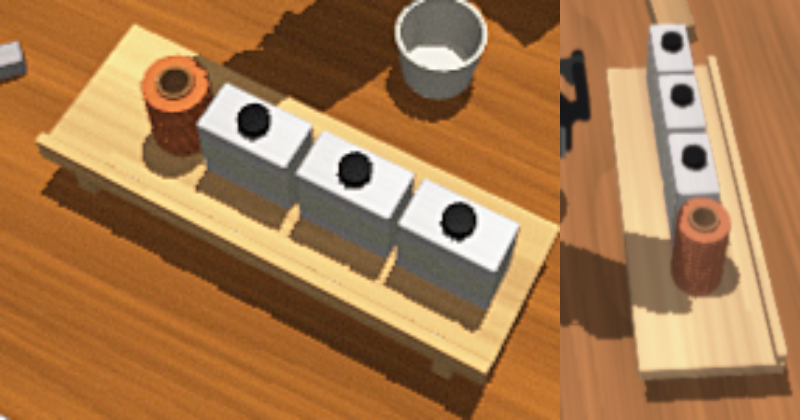

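The final view shows all four upright in a straight row: reel, A, K, B from left to right in the scene view. The reel top at scene (262.5,259.3) / side (388,252.4) is within 2 px of the prediction. I'll do one last numeric check and hand in.

```bash
python3 - <<'E'
from h import *
from workcell import bot
s=bot.camera("scene");e=bot.camera("side")
r1,r2=ray(s,(262.5,259.3),.15)[0]*1000,ray(e,(388,252.4),.15)[0]*1000
ax=np.array([.999,-.038]);K=np.array([616,34.]);
for n,p in(("reel scene",r1),("reel side",r2),("A",np.array([612.2,-65.5])),("B",np.array([619.4,131.]))): print(n,p.round(1),"off line",round((p-K)@ax,1),"dist K",round(np.hypot(*(p-K)),1),"dist A",round(np.hypot(*(p-[612.2,-65.5])),1))
o=bot.get_obs();print(o["clock"],bot.job_done())
E
```

```text
reel scene [ 609.5 -144.2] off line 0.2 dist K 178.3 dist A 78.8
reel side [ 609.7 -146.8] off line 0.6 dist K 180.9 dist A 81.4
A [612.2 -65.5] off line -0.0 dist K 99.6 dist A 0.0
B [619.4 131. ] off line -0.3 dist K 97.1 dist A 196.6
the job is handed in; nothing more can be done
22.7333 None
```

I put both loose tins and the reel on the shelf in one row with the standing tin, and handed the job in at 22.7 s of the 66 s allowed. No verdict was reported. From left to right, seen from the robot, the row is tin_b, tin_kept, tin_a, reel.

Last checks, from the scene and side views:
- **Line:** tin_a, tin_b and the reel are within 1 mm of a line through the kept tin's measured centre. I used that line because the board corners put the kept tin about 4 mm off the board's middle. That is still inside the 12 mm limit.
- **Squareness:** all three tins agree within about 1°.
- **Spacing:** centre distances are about 97 mm (B to K), 100 mm (A to K) and 79–81 mm (A to reel). The gaps are about 4–10 mm.
- **Uprightness and bystanders:** all four looked upright in the last picture, and the kept tin was unmoved in the scene view. The tub, hammer and offcut looked undisturbed, judged by eye only. The gripper was open and clear.

Some readings disagreed:
- The side view's automatic reading of the kept tin failed because it locked onto tin_a, so the kept tin rests on the scene view.
- Side-view cap centres read 4–9 mm off in y because the cap's side is visible, so I didn't use them.
- One scene reading of tin_a, taken while the gripper hid it, was thrown out. Both views confirmed tin_a after release.

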